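# Unstack a microwave test module onto its rest pads

## Task

Take the stacked test module apart from the top down (hex nut, brass collar, housing, heat sink) and set each piece, right way up, in the middle of the pink pad that carries its own imprint, with the housing and the heat sink squared up with their imprints. Lower the pieces onto the pads, do not drop them, and do not shift the glass dish of screws or the yellow meter.

Things in the scene. Friction and masses are not known exactly. Their poses are not given: they have to be found in the camera images.
- nut: Hexagonal steel clamping nut, top of the stack: 26 mm across flats, 24 mm high, a dark bore drawn in its top (solid). Origin: centre of its underside; z up; two of its flats face its +y and -y. About 0.1 kg.
- collar: Round brass collar under the nut: 46 mm outside diameter, 14 mm high, with a 16 mm hole that the nut covers. Origin: centre of its underside; z up. About 0.17 kg.
- housing: Square aluminium module housing under the collar: body 52 x 52 mm, 20 mm high. Two brass connectors, 8 mm thick and 9 mm long, stick out at half height from its +x face and two from its -x face (70 mm overall along x); its +y and -y faces are plain, 52 mm apart. Origin: centre of its underside; z up. About 0.11 kg.
- heat_sink: Dark rectangular heat-sink block, bottom of the stack: 120 mm along x, 60 mm along y, 18 mm high, pale stripes near both ends. Stands on the 5 mm steel work plate (plate top at z = 0.005). Origin: centre of its underside; z up. About 0.3 kg. The four pieces lie loosely on one another, nothing is fastened; the stack is 76 mm high.
- pad_nut: Pink foam rest pad for the nut, fixed to the work plate: hexagonal, 50 mm across flats, 6 mm thick, with a flat darker hexagonal imprint. Firm and flat, no lip. Origin: centre of its underside at z = 0.005, so its top is at z = 0.011.
- pad_collar: Pink foam rest pad for the collar, fixed: round, 70 mm diameter, 6 mm thick, with a darker round imprint. Origin: centre of its underside (z = 0.005).
- pad_housing: Pink foam rest pad for the housing, fixed: rectangular, 94 mm along x, 76 mm along y, 6 mm thick; its darker imprint shows a square with connector stubs towards +x and -x. Origin: centre of its underside (z = 0.005).
- pad_heat_sink: Pink foam rest pad for the heat sink, fixed: the largest, 144 mm along x, 84 mm along y, 6 mm thick, with a darker 122 x 62 mm imprint. Origin: centre of its underside (z = 0.005).
- dish: Small open glass dish of screws, loose, 48 mm diameter, 18 mm high, among the pads. To be left alone. Origin: centre of its underside.
- meter: Yellow hand-held multimeter lying face up on the robot's right, loose, 190 mm along x, 90 mm along y, 50 mm high. To be left alone. Origin: centre of its underside.
Mind the look-alikes: they are no part of the job. Of the things like the heat_sink, leave any that is red; of the rest the smaller one is meant.

How it is judged:
On the way, in this order (a step that is already met when the one before it is completed fails the run):
1. the hex nut rests on its own pad (horizontal distance between nut and pad_nut below 0.012 m and z of nut in the frame of pad_nut between 0.003 and 0.01 m and angle between nut's own z axis and vertical below 0.1 rad and linear speed of nut below 0.02 m/s), for 0.2 s.
2. the brass collar rests on its own pad (horizontal distance between collar and pad_collar below 0.012 m and z of collar in the frame of pad_collar between 0.003 and 0.01 m and angle between collar's own z axis and vertical below 0.1 rad and linear speed of collar below 0.02 m/s), for 0.2 s.
3. the housing rests on its own pad (horizontal distance between housing and pad_housing below 0.012 m and z of housing in the frame of pad_housing between 0.003 and 0.01 m and angle between housing's own z axis and vertical below 0.1 rad and linear speed of housing below 0.02 m/s and angle between the x axis of housing and the x axis of pad_housing, either way round below 0.2 rad), for 0.2 s.
4. the heat sink rests on its own pad (horizontal distance between heat_sink and pad_heat_sink below 0.012 m and z of heat_sink in the frame of pad_heat_sink between 0.003 and 0.01 m and angle between heat_sink's own z axis and vertical below 0.1 rad and linear speed of heat_sink below 0.02 m/s and angle between the x axis of heat_sink and the x axis of pad_heat_sink, either way round below 0.2 rad), for 0.2 s.
At the end, for the whole second after the job is handed in: Nut, collar, housing and heat sink each lie flat and right way up on their own pad (within 0.1 rad of level), their centres within 12 mm of the pad's centre, housing and heat sink with their x axes within 0.2 rad of the pad's x axis (either way round), all released and at rest (below 0.02 m/s) (all of step 1 and all of step 2 and all of step 3 and all of step 4); the robot touches nothing.
It fails at once if the dish of screws is shifted by more than 20 mm (distance of dish from where it was at the start of the episode above 0.02 m).
It fails at once if the meter is shifted by more than 20 mm (distance of meter from where it was at the start of the episode above 0.02 m).
It fails at once if a piece is dropped (moves faster than 0.9 m/s with the fingers off it) ((linear speed of nut above 0.9 m/s and contact force between the fingers and nut below 0.05 N) or (linear speed of collar above 0.9 m/s and contact force between the fingers and collar below 0.05 N) or (linear speed of housing above 0.9 m/s and contact force between the fingers and housing below 0.05 N) or (linear speed of heat_sink above 0.9 m/s and contact force between the fingers and heat_sink below 0.05 N)).
It also fails if it takes over 120 s, if anything falls off the work surface, if the arm or the gripper's body presses on something with over 40 N, if the wrist force passes 120 N, or if a joint passes its speed limit or range.

## Robot

A 6-joint arm with a two-finger parallel gripper is mounted at the origin on the work surface. World frame = base frame: x ahead of the robot, y to its left, z up, the work surface at z = 0. Lengths are in m, angles in rad, forces in N, time in s.
With the tool pointing down it reaches from about 0.35 to 0.875 m from the base axis. Payload 4.2 kg.
Tool frame: the origin (TCP) lies at the very end of the fingers, on their centre line; the grasp point (between the pads) lies 19 mm behind it; y points along the fingers, z is the direction in which the jaws open and shut, and the axes are right-handed (so a half turn about y gives the same grasp; the last joint's range is limited). The gripper opens to 87 mm and grips with 3 to 60 N. Pads are 19 mm wide; open, the fingers measure 117 mm over their backs; the gripper's body (75 mm by 190 mm) begins 51 mm behind the grasp point.
Start: joints at [1.399, 0.385, 0.008, 0, -1.194, -0.259], TCP at [0.261, 0.568, 0.223] pointing down, gripper open.
Joint ranges: [-3.14, 3.14], [-1.21, 2.06], [-1.07, 1.41], [-3.16, 2.05], [-2.99, -0.16], [-3.1, 3.1]. Speed limits (rad/s): [2.79, 2.79, 3.14, 3.14, 3.14, 3.14].

## Interface

Orientations are given as a unit quaternion [w, x, y, z].
In Python, from plant import ctrl gives the robot as it stands.
- The arm moves only by the tool apply_moves, never from a script. Its argument "commands" is a list of rows, each a list of 6 numbers: the shift along the tool's x, y, z in m, then the turn, a rotation vector about the tool's x, y, z in degrees. In form: [[dx, dy, dz, rx, ry, rz], ...]. A call has 1 to 20 rows; each row shifts and turns the commanded pose from where the row before left it, along the tool's axes as they then stand; what a row does not reach is not made up. A row lasts 1/10 s, in which the tool goes at most 50 mm and 8.59 degrees, less where a joint would pass 70% of its speed; a pose out of reach is approached as far as the arm can. A call is refused whole if a number of a shift passes 0.05 or a number of a turn 8.59, either way. A call with a gripper value outside its range is refused whole. "gripper" is the opening, from 0 (shut) to 1 (fully open), set as the call begins (left out, the last holds). The fingers move at their own pace and stop on an object; "newtons" is the grip in N (left out, the last holds). Time passes only in rows, so rows that do not move let the fingers close. It gives the time, the measured TCP pose, the force and the opening at its end, in the units of the state.
- ctrl.observe(): the state, without advancing time (a new reading comes with each control period).
- ctrl.get_image(name): name is "scene" or "top" or "wrist"; returns a dict with "frame" (384x512x3 uint8, red, green, blue), "camera_matrix" (3x3 intrinsics, pixels), "position" and "rotation" of the camera in the world. Camera axes: x right, y up, looking along -z (the intrinsics and any distortion apply to the point x, -y, -z); pixel columns grow to the right and rows downward; lengths in m; the calibration is good to about 2 mm. A picture is of the moment at which its call begins. There is no depth.
- ctrl.close_job(): hands the job in, once; it reports no verdict.
Trained networks look in a picture, given as the dict that the camera call returned (one of the last four; its "shot" number tells which), for a name from the list of things; names that differ only in an ending like _2 or _b are one class to them, and where a whole thing is asked for, a point or a joint stands for the part that bears it (a point fixed in the world has none). Each returns a list of dicts, best first, with "score" (0 to 1); they miss things now and then, are a little off and sometimes report something else, mostly with a low value. They report only what shows in the picture. A call takes as long as a camera call. They do not tell look-alikes from the thing itself.
- ctrl.spot_in(picture, name): "centre" ([row, column] in pixels, amid what is visible of it).
- ctrl.tip_of(picture, name): "centre" ([row, column] in pixels: a listed point, or the origin of a listed thing).
The state is a dict: "t": time; "joint_pos": joint angles; "dq": joint speeds; "joint_torque": joint torques, N m; "tcp_pos": TCP position; "tool_rot": TCP orientation; "force": force on the tool from outside, world axes, zero at the start; "wrist_torque": the same for the moment, N m; "gripper_width": finger opening in m.
Only numpy, scipy, OpenCV 4.12 (cv2) and the standard library are available. Lean on these libraries where they do the work, as an engineer would, in place of code of your own. Each camera call takes 0.05 s, during which the arm holds its last target. There are 200 camera calls.

## Working session

There is one attempt and no reset: what is moved stays moved. The work goes in short steps, Python scripts to look and compute and a tool call to move; the robot and the scene stay as the last step left them, time stands still between calls to the robot, and variables do not carry over. Pictures are saved under pics/ and viewed, about 12 in all and at most 16, crops included, and the job is handed in when it is done.

Besides the shell and the picture viewer there is one more tool, called after ">>>" as name([rows], argument=value, ...), one row to a line, values as JSON. apply_moves: Moves the arm, as the interface text tells. Its arguments: {"type":"object","properties":{"commands":{"type":"array","items":{"type":"array","items":{"type":"number"}}},"gripper":{"type":"number"},"newtons":{"type":"number"}},"required":["commands"]}

```bash
ls; mkdir -p pics; cat > h.py <<'E'
import numpy as np, cv2
from plant import ctrl
from scipy.spatial.transform import Rotation as R
def ray(pic,rc):
    K=np.array(pic["camera_matrix"]);rot=np.array(pic["rotation"])
    if rot.shape!=(3,3): rot=R.from_quat(np.roll(rot.ravel(),-1)).as_matrix()
    v=np.linalg.inv(K)@[rc[1],rc[0],1]
    return np.array(pic["position"]),rot@[v[0],-v[1],-v[2]]
def at(pic,rc,z):
    p,d=ray(pic,rc); return p+d*(z-p[2])/d[2]
def proj(pic,X):
    K=np.array(pic["camera_matrix"]);rot=np.array(pic["rotation"])
    c=rot.T@(np.array(X)-pic["position"]); u=K@[c[0],-c[1],-c[2]]
    return u[1]/u[2],u[0]/u[2]
def save(pic,name,s=1.5,crop=None):
    f=pic["frame"]
    if crop: f=f[crop[0]:crop[1],crop[2]:crop[3]]
    cv2.imwrite("pics/"+name,cv2.resize(f[:,:,::-1],None,fx=s,fy=s,interpolation=cv2.INTER_CUBIC))
E
python3 - <<'E'
from h import *
o=ctrl.observe(); print(o)
for n in ["scene","top"]:
    p=ctrl.get_image(n); save(p,n+"0.png")
    print(n,[k for k in p], p["position"],p["camera_matrix"],p["rotation"], p.get("distortion"))
    for t in ["nut","collar","housing","heat_sink","pad_nut","pad_collar","pad_housing","pad_heat_sink","dish","meter"]:
        for d in ctrl.tip_of(p,t)[:4]:
            print(t,round(d["score"],2),np.round(d["centre"],0),np.round(at(p,d["centre"],0.011),3))
E
```

```text
pics
{'t': 0.0, 'joint_pos': array([ 1.39858102e+00,  3.85555605e-01,  6.59858653e-03, -5.51085867e-04,
       -1.19397187e+00, -2.58614249e-01]), 'dq': array([ 0.00013898,  0.0019125 ,  0.00146272,  0.00164865, -0.00051644,
        0.00033568]), 'joint_torque': array([ 4.14316137e-04, -3.90662885e+01,  1.87404549e+01,  4.21984971e+00,
        1.09153159e-02, -1.97410436e-04]), 'tcp_pos': array([0.26072298, 0.56734536, 0.22144178]), 'tool_rot': array([ 0.15136444, -0.15106771, -0.68998712,  0.69150931]), 'force': array([0.13463225, 0.33337462, 0.62821287]), 'wrist_torque': array([-0.02146698, -0.01918333, -0.03911504]), 'gripper_width': 0.08716986296873949}
scene ['frame', 'camera_matrix', 'position', 'rotation', 'shot'] [1.01941169 0.16637099 0.92409266] [[374.94003326   0.         254.84904432]
 [  0.         374.94003326 197.8069902 ]
 [  0.           0.           1.        ]] [0.46954046 0.1704909  0.2784773  0.82031397] None
nut 0.53 [202. 268.] [ 0.387 -0.135  0.011]
nut 0.2 [208. 266.] [ 0.409 -0.128  0.011]
collar 0.62 [204. 264.] [ 0.397 -0.141  0.011]
housing 0.69 [207. 267
[... 1006 characters left out ...]
432 -0.109  0.011]
heat_sink 0.69 [215. 376.] [ 0.346 -0.607  0.011]
heat_sink 0.67 [194. 235.] [ 0.422 -0.127  0.011]
heat_sink 0.65 [270. 289.] [ 0.166 -0.306  0.011]
pad_nut 0.56 [158. 196.] [0.554 0.007 0.011]
pad_nut 0.47 [123. 193.] [0.683 0.019 0.011]
pad_collar 0.69 [193. 157.] [0.431 0.138 0.011]
pad_collar 0.63 [190. 236.] [ 0.439 -0.131  0.011]
pad_collar 0.53 [195. 232.] [ 0.422 -0.12   0.011]
pad_housing 0.67 [143. 134.] [0.61  0.227 0.011]
pad_housing 0.66 [194. 230.] [ 0.425 -0.11   0.011]
pad_heat_sink 0.97 [139. 269.] [ 0.619 -0.251  0.011]
dish 0.62 [154. 199.] [ 0.566 -0.004  0.011]
meter 0.79 [181. 325.] [ 0.466 -0.438  0.011]
meter 0.42 [137. 270.] [ 0.627 -0.255  0.011]
```

View pics/scene0.png

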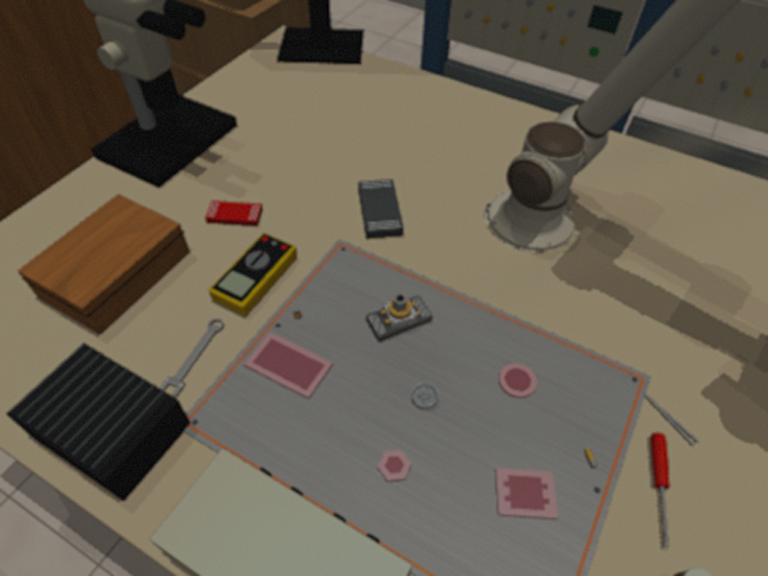

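View pics/top0.png

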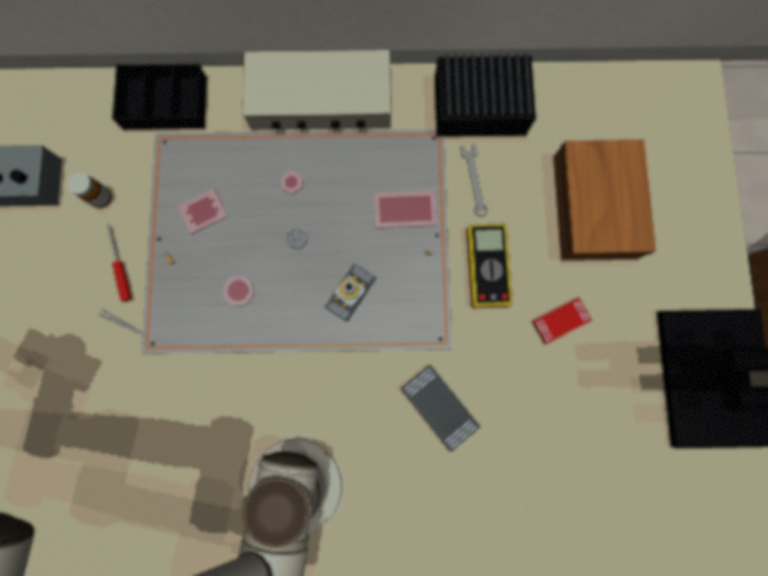

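Heat-sink look-alikes, in top-image pixels (row, col): the red one at (215,376), a larger grey one at (270,289), and the one under the stack at (193,233). The last is not red, is the smaller of the other two, and carries the stack, so it should be the one meant. I'll confirm it in a crop and measure the pads.

```bash
cat >> h.py <<'E'
def pads(pic,z=0.011,smin=60,amin=60):
    hsv=cv2.cvtColor(pic["frame"],cv2.COLOR_RGB2HSV)
    m=(((hsv[...,0]>160)|(hsv[...,0]<5))&(hsv[...,1]>smin)&(hsv[...,2]>70)).astype(np.uint8)
    m=cv2.morphologyEx(m,cv2.MORPH_CLOSE,np.ones((3,3)))
    out=[]
    for c in cv2.findContours(m,cv2.RETR_EXTERNAL,cv2.CHAIN_APPROX_NONE)[0]:
        if cv2.contourArea(c)<amin: continue
        w=np.array([at(pic,(p[0][1],p[0][0]),z)[:2] for p in c],np.float32)
        (cx,cy),(a,b),ang=cv2.minAreaRect(w*1000)
        if b>a: ang+=90; a,b=b,a
        px=c.mean((0,1))
        out.append((cx/1000,cy/1000,a,b,(ang+90)%180-90,px[1],px[0]))
    return out
E
python3 - <<'E'
from h import *
t=ctrl.get_image("top"); s=ctrl.get_image("scene")
for p in (t,s):
    for o in pads(p): print(np.round(o,3))
    print()
a=cv2.resize(t["frame"][160:300,190:410],None,fx=3,fy=3,interpolation=2)
b=cv2.resize(s["frame"][110:240,130:300],None,fx=3,fy=3,interpolation=2)[:,:,:]
cv2.imwrite("pics/c1.png",a[:,:,::-1])
E
```

```text
[ 3.52000e-01 -6.02000e-01  1.19506e+02  5.64870e+01 -6.46710e+01
  2.13337e+02  3.74488e+02]
[ 4.30000e-01  1.34000e-01  4.29770e+01  4.25730e+01 -4.46730e+01
  1.93200e+02  1.58286e+02]
[  0.456   0.403  93.875  21.98   17.421 186.946  80.696]
[  0.621   0.225  69.69   54.93  -62.622 140.155 134.466]
[ 6.21000e-01 -2.53000e-01  1.19964e+02  6.23890e+01  8.92950e+01
  1.38854e+02  2.69938e+02]

[ 6.20000e-01  2.25000e-01  7.40380e+01  5.59240e+01 -6.43190e+01
  3.27891e+02  3.50149e+02]
[ 6.90000e-01  1.60000e-02  3.02630e+01  2.84460e+01 -5.95060e+01
  3.09273e+02  2.62333e+02]
[4.53000e-01 4.02000e-01 9.88810e+01 2.43460e+01 1.71780e+01 3.07145e+02
 4.39639e+02]
[ 4.33000e-01  1.35000e-01  6.50330e+01  6.23640e+01 -1.62570e+01
  2.53533e+02  3.44517e+02]
[  0.621  -0.25  140.119  81.02  -88.359 243.141 192.469]
[  0.351  -0.601 120.031  63.021 -64.608 140.989 155.523]
```

View pics/c1.png

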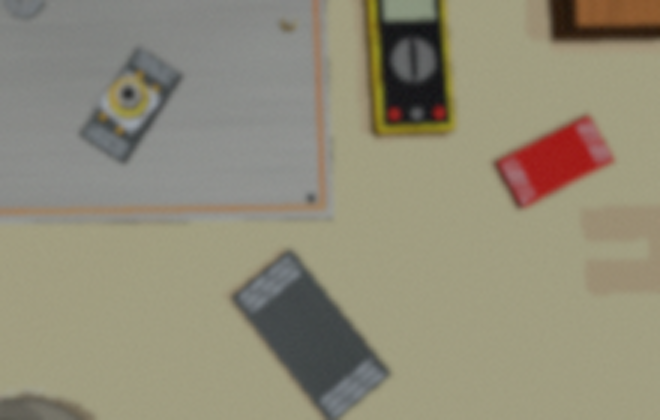

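The crop confirms it: the stack's heat sink, with nut, collar and housing on it, is at crop (130,105), x axis about -35° in the world. The bigger grey block is at crop (310,335) and the red one at (550,160). Next I go above the stack.

```bash
cat >> h.py <<'E'
def go(x,y,z,jaw=None):
    o=ctrl.observe(); M=R.from_quat(np.roll(o["tool_rot"],-1)).as_matrix()
    yaw=np.degrees(np.arctan2(M[1,2],M[0,2])); d=np.array([x,y,z])-o["tcp_pos"]
    # rotation of tool to exact vertical too
    print("t",round(o["t"],2),"tcp",np.round(o["tcp_pos"],4),"jaw yaw",round(yaw,2),"ydown",np.round(M[:,1],4),"q",np.round(o["joint_pos"],2),"w",round(o["gripper_width"],4))
    print("shift tool xyz",np.round(M.T@d,4))
    if jaw is not None:
        dy=(jaw-yaw+90)%180-90
        print("turn about tool y (deg)",round(-dy,2))
        th=np.radians(jaw); zt=np.array([np.cos(th),np.sin(th),0])*(1 if abs((jaw-yaw+180)%360-180)<90 else -1)
        yt=np.array([0,0,-1.]); T=np.c_[np.cross(yt,zt),yt,zt]
        print("rotvec tool deg",np.round(np.degrees(R.from_matrix(M.T@T).as_rotvec()),2), "shift after turn",np.round(T.T@d,4))
E
python3 -c "
from h import *
go(0.42,-0.12,0.26,55)"
```

```text
t 1.2 tcp [0.261  0.5679 0.2225] jaw yaw -114.68 ydown [-0. -0. -1.] q [ 1.4   0.38  0.01  0.   -1.19 -0.26] w 0.0869
shift tool xyz [-0.4318 -0.0374  0.5586]
turn about tool y (deg) 10.32
rotvec tool deg [-0.   10.32 -0.  ] shift after turn [-0.5248 -0.0375  0.4723]
```

>>> apply_moves([
  [-0.036,-0.0031,0.0466,0,0,0],
  [-0.036,-0.0031,0.0466,0,0,0],
  [-0.036,-0.0031,0.0466,0,0,0],
  [-0.036,-0.0031,0.0466,0,0,0],
  [-0.036,-0.0031,0.0466,0,0,0],
  [-0.036,-0.0031,0.0466,0,0,0],
  [-0.036,-0.0031,0.0466,0,0,0],
  [-0.036,-0.0031,0.0466,0,0,0],
  [-0.036,-0.0031,0.0466,0,0,0],
  [-0.036,-0.0031,0.0466,0,0,0],
  [-0.036,-0.0031,0.0466,0,0,0],
  [-0.036,-0.0031,0.0466,0,0,0],
  [0,0,0,0,5.16,0],
  [0,0,0,0,5.16,0],
  [0,0,0,0,0,0],
  [0,0,0,0,0,0],
], gripper=1, newtons=20)

```text
t: 2.8
tcp_pos: [0.3958, -0.0159, 0.2542]
tool_rot: [-0.212, 0.212, 0.675, -0.675]
force: [-0.0, 0.3, 0.3]
gripper_width: 0.0868
```

```bash
python3 - <<'E'
from h import *
go(0.42,-0.12,0.2,55)
p=ctrl.get_image("wrist"); save(p,"w1.png")
print(p["position"],p["camera_matrix"])
for n,z in [("nut",.057),("collar",.043),("housing",.023),("heat_sink",.005)]:
    for d in ctrl.tip_of(p,n)[:2]: print(n,d["score"],np.round(d["centre"]),np.round(at(p,d["centre"],z),4))
E
```

```text
t 2.8 tcp [ 0.3958 -0.0159  0.2542] jaw yaw -124.89 ydown [ 3.e-04  1.e-04 -1.e+00] q [ 0.38 -0.05 -0.45 -0.   -1.17  0.59] w 0.0868
shift tool xyz [-0.0794  0.0542  0.0716]
turn about tool y (deg) 0.11
rotvec tool deg [ 0.02  0.11 -0.01] shift after turn [-0.0796  0.0542  0.0714]
[ 0.44859197 -0.05248782  0.41565627] [[283.33657806   0.         254.33108586]
 [  0.         283.33657806 190.47874242]
 [  0.           0.           1.        ]]
nut 0.86 [106. 317.] [ 0.4191 -0.1243  0.057 ]
collar 0.85 [106. 311.] [ 0.4222 -0.1213  0.043 ]
housing 0.95 [107. 311.] [ 0.4191 -0.1241  0.023 ]
heat_sink 0.93 [177. 502.] [ 0.1724 -0.3062  0.005 ]
```

View pics/w1.png

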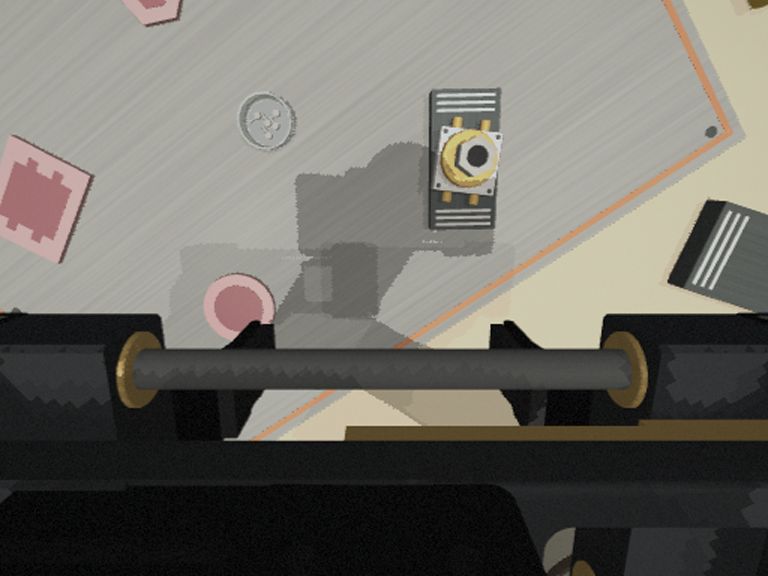

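>>> apply_moves([
  [-0.0055,0.018,0.025,0,0.1,0],
  [-0.0055,0.018,0.025,0,0,0],
  [-0.0055,0.018,0.024,0,0,0],
  [0,0,0,0,0,0],
  [0,0,0,0,0,0],
])

```text
t: 3.55
tcp_pos: [0.367, -0.086, 0.2002]
tool_rot: [0.213, -0.213, -0.674, 0.674]
force: [0.6, -0.0, -0.1]
gripper_width: 0.0873
```

```bash
python3 - <<'E'
from h import *
go(0.42,-0.123,0.12,55)
p=ctrl.get_image("wrist"); np.savez("w2.npz",**{k:p[k] for k in ["frame","camera_matrix","position","rotation"]})
print(p["position"])
r,c=proj(p,(0.42,-0.123,0.04)); print(r,c)
r,c=int(r),int(c); print("crop origin",r-80,c-80)
save(p,"w2.png",3.6,(r-80,r+80,c-80,c+80))
for n,z in [("nut",.057),("collar",.043),("housing",.023),("heat_sink",.005)]:
    for d in ctrl.tip_of(p,n)[:1]: print(n,d["score"],np.round(d["centre"],1),np.round(at(p,d["centre"],z),4))
E
```

```text
t 3.55 tcp [ 0.367  -0.086   0.2002] jaw yaw -125.11 ydown [ 2.e-04 -4.e-04 -1.e+00] q [ 0.21 -0.03 -0.58  0.   -1.03  0.75] w 0.0873
shift tool xyz [-0.0646  0.0803 -0.0003]
turn about tool y (deg) -0.11
rotvec tool deg [-0.01 -0.11 -0.02] shift after turn [-0.0646  0.0802 -0.0001]
[ 0.41971878 -0.12278512  0.36172738]Traceback (most recent call last):
  File "<stdin>", line 5, in <module>
  File "h.py", line 13, in proj
    c=rot.T@(np.array(X)-pic["position"]); u=K@[c[0],-c[1],-c[2]]
      ~~~~~^^~~~~~~~~~~~~~~~~~~~~~~~~~~~~
ValueError: matmul: Input operand 1 has a mismatch in its core dimension 0, with gufunc signature (n?,k),(k,m?)->(n?,m?) (size 3 is different from 4)
```

```bash
sed -i 's/^    K=np.array(pic\["camera_matrix"\]);rot=np.array(pic\["rotation"\])$/    K=np.array(pic["camera_matrix"]);rot=R.from_quat(np.roll(np.ravel(pic["rotation"]),-1)).as_matrix()/; /if rot.shape/d' h.py; python3 - <<'E'
from h import *
p=ctrl.get_image("wrist")
r,c=proj(p,(0.42,-0.123,0.04)); r,c=int(r),int(c); print("crop origin",r-80,c-80)
save(p,"w2.png",3.6,(r-80,r+80,c-80,c+80))
for n,z in [("nut",.057),("collar",.043),("housing",.023),("heat_sink",.005)]:
    for d in ctrl.tip_of(p,n)[:1]: print(n,d["score"],np.round(d["centre"],1),np.round(at(p,d["centre"],z),4))
np.savez("w2.npz",**{k:p[k] for k in ["frame","camera_matrix","position","rotation"]})
E
```

```text
crop origin 40 174
nut 0.76 [121.5 252.5] [ 0.4204 -0.1202  0.057 ]
collar 0.68 [121.5 251.8] [ 0.4208 -0.1195  0.043 ]
heat_sink 0.66 [197.8 480.9] [ 0.1695 -0.3082  0.005 ]
```

View pics/w2.png

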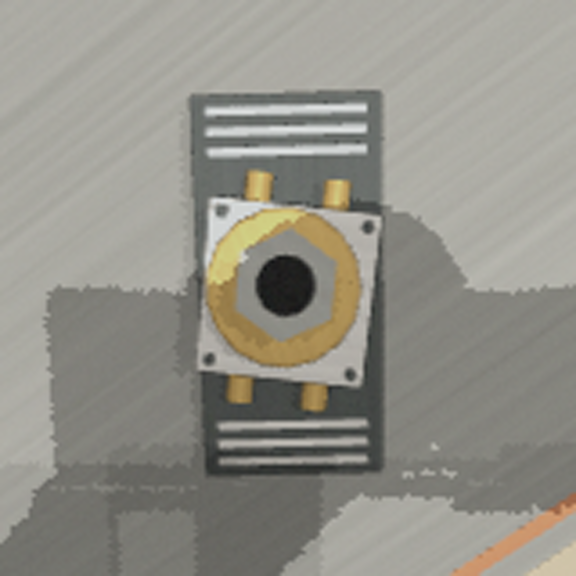

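```bash
python3 - <<'E'
from h import *
p=dict(np.load("w2.npz"))
f=lambda u,v,z: at(p,(v/3.6+40-.5,u/3.6+174-.5),z)[:2]
print("bore",f(286,285,.081))
def quad(pts,z):
    w=np.array([f(*q,z) for q in pts]); c=w.mean(0)
    e=[np.degrees(np.arctan2(*(w[(i+1)%4]-w[i])[::-1])) for i in range(4)]
    L=[np.linalg.norm(w[(i+1)%4]-w[i]) for i in range(4)]
    print(np.round(c,4),np.round(e,1),np.round(L,4))
quad([(193,95),(381,92),(383,470),(207,472)],.023)
quad([(209,198),(381,216),(360,386),(198,370)],.043)
h=np.array([f(*q,.081) for q in [(287,227),(337,254),(333,318),(283,345),(235,312),(237,255)]]); print(h.mean(0))
for i in range(3): d=h[i]-h[i+3]; print(np.degrees(np.arctan2(d[1],d[0])),np.linalg.norm(d))
col=[f(u,v,.057) for u,v in [(205,287),(361,287),(284,207),(284,366)]]; print("collar",np.mean(col,0))
E
```

```text
bore [ 0.42226597 -0.12224139]
[ 0.4204 -0.1226] [-124.3  146.4   55.6  -34.1] [0.0581 0.1182 0.0593 0.118 ]
[ 0.4202 -0.1209] [-130.8  138.7   49.3  -40.1] [0.0515 0.0507 0.0504 0.0508]
[ 0.4222484  -0.12200884]
-37.18827621852808 0.030615492409012023
-96.26805025774632 0.031132098301669287
-157.59976948545153 0.030409141444851684
collar [ 0.42229411 -0.12123308]
```

>>> apply_moves([
  [-0.033,0.02,-0.001,0,2,0],
  [-0.033,0.03,0,0,0,0],
  [0,0.03,0,0,0,0],
  [0,0.03,0,0,0,0],
  [0,0.02,0,0,0,0],
  [0,0,0,0,0,0],
  [0,0,0,0,0,0],
  [0,0,0,0,0,0],
], gripper=1)

```text
t: 4.65
tcp_pos: [0.422, -0.1238, 0.0714]
tool_rot: [-0.224, 0.226, 0.671, -0.67]
force: [0.3, -0.2, 0.5]
gripper_width: 0.0869
```

```bash
python3 -c "
from h import *
go(0.422,-0.122,0.060,53)"
```

```text
t 4.65 tcp [ 0.422  -0.1238  0.0714] jaw yaw -127.06 ydown [ 0.003 -0.    -1.   ] q [ 0.09  0.26 -0.64  0.   -0.67  0.84] w 0.0869
shift tool xyz [ 0.0011  0.0114 -0.0014]
turn about tool y (deg) -0.06
rotvec tool deg [ 0.1  -0.06 -0.14] shift after turn [ 0.0011  0.0114 -0.0015]
```

>>> apply_moves([
  [0.001,0.006,-0.0015,0,0,0],
  [0,0.0055,0,0,0,0],
  [0,0,0,0,0,0],
  [0,0,0,0,0,0],
])

```text
t: 5.05
tcp_pos: [0.4207, -0.1222, 0.0586]
tool_rot: [0.225, -0.225, -0.67, 0.67]
force: [0.7, -0.0, -0.7]
gripper_width: 0.0871
```

>>> apply_moves([
  [0,0,0,0,0,0],
  [0,0,0,0,0,0],
  [0,0,0,0,0,0],
  [0,0,0,0,0,0],
  [0,0,0,0,0,0],
  [0,0,0,0,0,0],
  [0,0,0,0,0,0],
  [0,0,0,0,0,0],
], gripper=0, newtons=25)

```text
t: 5.85
tcp_pos: [0.4208, -0.1222, 0.0586]
tool_rot: [0.225, -0.225, -0.67, 0.67]
force: [0.7, 0.5, 0.3]
gripper_width: 0.0311
```

>>> apply_moves([
  [0,-0.01,0,0,0,0],
  [0,-0.02,0,0,0,0],
  [0,-0.03,0,0,0,0],
  [0,-0.03,0,0,0,0],
  [0,-0.03,0,0,0,0],
  [0,0,0,0,0,0],
])

```text
t: 6.45
tcp_pos: [0.4236, -0.1224, 0.1834]
tool_rot: [-0.221, 0.228, 0.671, -0.669]
force: [0.1, 0.1, -0.6]
gripper_width: 0.0254
```

```bash
python3 -c "
from h import *
go(0.63,0.0,0.18)
p=ctrl.get_image('wrist');save(p,'w3.png')"
```

```text
t 6.45 tcp [ 0.4236 -0.1224  0.1834] jaw yaw -127.05 ydown [ 1.040e-02 -4.000e-04 -9.999e-01] q [ 0.09  0.1  -0.49  0.   -0.97  0.83] w 0.0254
shift tool xyz [-0.0909  0.0055 -0.222 ]
```

View pics/w3.png

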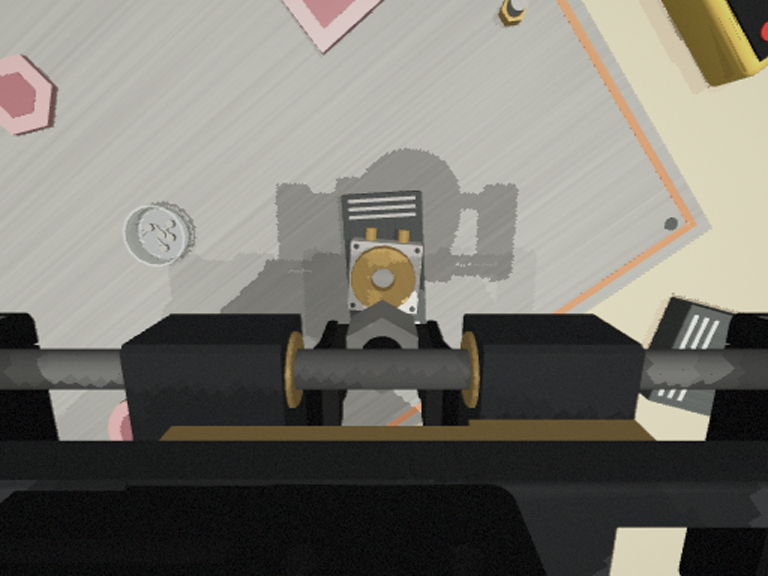

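```bash
python3 -c "
from h import *
go(0.618,0.07,0.16)
p=ctrl.get_image('wrist');o=ctrl.observe();M=R.from_quat(np.roll(o['tool_rot'],-1)).as_matrix()
for h in (.012,.017,.022,.027): print(h,np.array(proj(p,o['tcp_pos']+M@[-.015,-h,0]))*1.5)"
```

```text
t 6.5 tcp [ 0.4219 -0.1221  0.181 ] jaw yaw -127.1 ydown [ 5.6e-03  5.0e-04 -1.0e+00] q [ 0.09  0.1  -0.49  0.   -0.97  0.83] w 0.0259
shift tool xyz [-0.0404  0.0221 -0.2714]
0.012 [318.7226182  383.64095707]
0.017 [323.05088689 383.68830403]
0.022 [327.66105946 383.73873474]
0.027 [332.58160393 383.79256061]
```

>>> apply_moves([
  [-0.005,0.002,-0.034,0,0,0],
  [-0.005,0.003,-0.034,0,0,0],
  [-0.005,0.003,-0.034,0,0,0],
  [-0.005,0.003,-0.034,0,0,0],
  [-0.005,0.003,-0.034,0,0,0],
  [-0.005,0.003,-0.034,0,0,0],
  [-0.005,0.003,-0.034,0,0,0],
  [-0.005,0.002,-0.033,0,0,0],
  [0,0,0,0,0,0],
  [0,0,0,0,0,0],
])

```text
t: 7.55
tcp_pos: [0.6151, 0.0699, 0.1542]
tool_rot: [0.226, -0.223, -0.669, 0.671]
force: [-0.4, -0.3, -1.3]
gripper_width: 0.0257
```

```bash
python3 -c "
from h import *
go(0.69,0.016,0.06)
p=ctrl.get_image('wrist');save(p,'w4.png')
for o in pads(p,.011): print(np.round(o,3))
for d in ctrl.tip_of(p,'pad_nut')[:2]: print(d['score'],d['centre'],at(p,d['centre'],.005))
o=ctrl.observe();M=R.from_quat(np.roll(o['tool_rot'],-1)).as_matrix()
for h in (-.01,-.005,0,.012,.017,.022,.027): print(h,np.array(proj(p,o['tcp_pos']+M@[-.015,-h,0]))*1.5)"
```

```text
t 7.55 tcp [0.6151 0.0699 0.1542] jaw yaw -127.08 ydown [-0.0046 -0.0013 -1.    ] q [ 0.37  0.43 -0.1  -0.   -1.05  0.55] w 0.0257
shift tool xyz [-0.0926  0.0939 -0.0025]
[6.80000e-01 2.00000e-02 2.47570e+01 1.18440e+01 7.04830e+01 1.01491e+02
 2.55302e+02]
[ 6.12000e-01 -2.10000e-01  5.34340e+01  4.02000e+01  1.66600e+00
  1.59550e+01  4.86923e+02]
[ 6.12000e-01 -1.77000e-01  7.39640e+01  3.19000e+00  1.64400e+00
  3.16620e+01  4.56691e+02]
0.86 [91.3, 249.5] [0.69175065 0.0174878  0.005     ]
-0.01 [301.10310968 383.60029367]
-0.005 [304.53110804 383.68642316]
0 [308.15793893 383.77754837]
0.012 [317.78483228 384.01942695]
0.017 [322.23482629 384.13123438]
0.022 [326.98068513 384.2504755 ]
0.027 [332.05293    384.37791717]
```

View pics/w4.png

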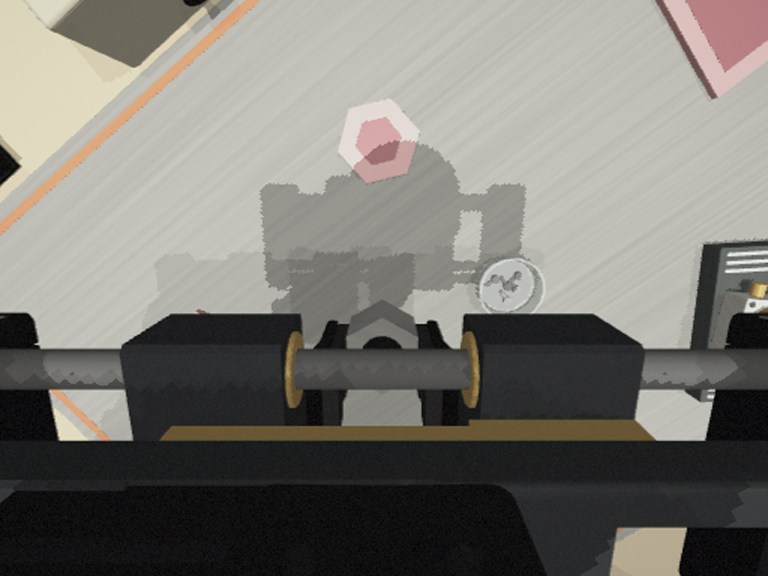

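>>> apply_moves([
  [-0.023,0.01,-0.0006,0,0,0],
  [-0.023,0.015,-0.0007,0,0,0],
  [-0.023,0.02,-0.0007,0,0,0],
  [-0.023,0.02,-0.0006,0,0,0],
  [0,0.02,0,0,0,0],
  [0,0.02,0,0,0,0],
  [0,0.015,0,0,0,0],
  [0,0.006,0,0,0,0],
  [0,0,0,0,0,0],
  [0,0,0,0,0,0],
  [0,0,0,0,0,0],
])

```text
t: 8.75
tcp_pos: [0.6919, 0.0166, 0.0321]
tool_rot: [-0.224, 0.226, 0.671, -0.67]
force: [-0.3, -0.3, -1.3]
gripper_width: 0.0258
```

```bash
python3 -c "
from h import *
go(0.69,0.0165,0.014)
print(ctrl.observe()['force'])"
```

```text
t 8.75 tcp [0.6919 0.0166 0.0321] jaw yaw -127.08 ydown [ 2.5e-03  4.0e-04 -1.0e+00] q [ 0.26  0.66 -0.03  0.   -0.88  0.67] w 0.0258
shift tool xyz [0.0015 0.0181 0.0013]
[-0.32202032 -0.3071827  -1.26144777]
```

>>> apply_moves([
  [0.001,0.004,0.001,0,0,0],
  [0,0.003,0,0,0,0],
  [0,0,0,0,0,0],
])

```text
t: 9.05
tcp_pos: [0.6892, 0.0161, 0.0231]
tool_rot: [0.225, -0.225, -0.67, 0.671]
force: [0.6, 0.2, -1.4]
gripper_width: 0.0257
```

>>> apply_moves([
  [0,0.003,0,0,0,0],
  [0,0,0,0,0,0],
])

```text
t: 9.25
tcp_pos: [0.6894, 0.0161, 0.02]
tool_rot: [0.225, -0.225, -0.67, 0.67]
force: [-0.1, 0.2, -0.7]
gripper_width: 0.0256
```

>>> apply_moves([
  [0,0.002,0,0,0,0],
  [0,0,0,0,0,0],
])

```text
t: 9.45
tcp_pos: [0.6895, 0.0161, 0.0182]
tool_rot: [0.225, -0.225, -0.67, 0.67]
force: [1.2, 0.4, -0.6]
gripper_width: 0.0258
```

>>> apply_moves([
  [0,0.002,0,0,0,0],
  [0,0,0,0,0,0],
])

```text
t: 9.65
tcp_pos: [0.69, 0.0162, 0.0172]
tool_rot: [-0.225, 0.225, 0.67, -0.67]
force: [-0.6, 0.3, 2.0]
gripper_width: 0.0264
```

>>> apply_moves([
  [0,0.001,0,0,0,0],
  [0,0,0,0,0,0],
])

```text
t: 9.85
tcp_pos: [0.69, 0.0162, 0.0172]
tool_rot: [-0.224, 0.225, 0.67, -0.67]
force: [-2.9, -0.2, 6.8]
gripper_width: 0.0257
```

>>> apply_moves([
  [0,0,0,0,0,0],
  [0,0,0,0,0,0],
  [0,0,0,0,0,0],
  [0,0,0,0,0,0],
  [0,0,0,0,0,0],
  [0,0,0,0,0,0],
  [0,0,0,0,0,0],
  [0,-0.01,0,0,0,0],
  [0,-0.03,0,0,0,0],
  [0,-0.04,0,0,0,0],
  [0,-0.05,0,0,0,0],
  [0.025,-0.02,0.003,0,0,0],
  [0.04,0,0,0,0,0],
  [0.03,0,0,0,0,0],
  [0,0,0,0,0,0],
  [0,0,0,0,0,0],
], gripper=1)

```text
t: 11.45
tcp_pos: [0.6123, 0.0715, 0.1669]
tool_rot: [-0.224, 0.225, 0.671, -0.67]
force: [0.4, -0.6, -0.2]
gripper_width: 0.0868
```

```bash
python3 -c "
from h import *
go(0.42,-0.122,0.14,50)
p=ctrl.get_image('wrist');save(p,'w5.png')
for d in ctrl.tip_of(p,'nut')[:2]: print(d['score'],d['centre'],at(p,d['centre'],.011))
for d in ctrl.tip_of(p,'pad_nut')[:2]: print(d['score'],d['centre'],at(p,d['centre'],.005))
"
```

```text
t 11.45 tcp [0.6123 0.0715 0.1669] jaw yaw -127.03 ydown [ 2.e-03  4.e-04 -1.e+00] q [ 0.38  0.41 -0.1   0.   -1.06  0.55] w 0.0868
shift tool xyz [0.037  0.0265 0.2703]
turn about tool y (deg) 2.97
rotvec tool deg [ 0.09  2.97 -0.08] shift after turn [0.0229 0.0269 0.2718]
0.83 [89.5, 252.4] [0.69017247 0.01551556 0.011     ]
0.61 [91.3, 250.1] [0.69070951 0.01828787 0.005     ]
```

View pics/w5.png

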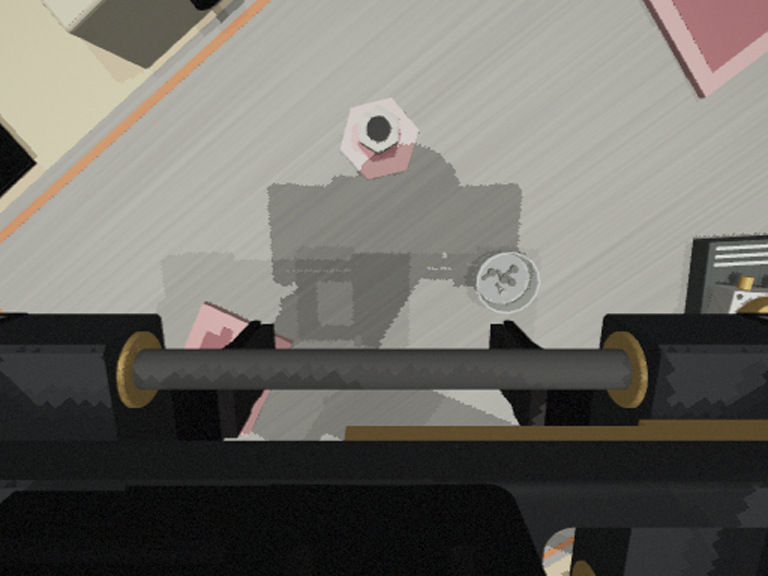

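>>> apply_moves([
  [0.0143,-0.0047,0.0391,0,0,0],
  [0.0143,-0.0047,0.0391,0,0,0],
  [0.0143,-0.0047,0.0391,0,0,0],
  [0.0143,-0.0047,0.0391,0,0,0],
  [0.0143,-0.0047,0.0391,0,0,0],
  [0.0143,-0.0047,0.0391,0,0,0],
  [0.0143,-0.0047,0.0391,0,0,0],
  [0,0,0,0,3,0],
  [0,0,0,0,0,0],
  [0,0,0,0,0,0],
])

```text
t: 12.6
tcp_pos: [0.368, -0.087, 0.1987]
tool_rot: [-0.242, 0.243, 0.664, -0.664]
force: [0.4, -0.2, -0.5]
gripper_width: 0.0873
```

```bash
python3 - <<'E'
from h import *
go(0.422,-0.1215,0.0445,50)
p=ctrl.get_image("wrist")
r,c=proj(p,(0.42,-0.123,0.04)); r,c=int(r),int(c); print("crop origin",r-80,c-80)
save(p,"w6.png",3.6,(r-80,r+80,c-80,c+80))
np.savez("w6.npz",**{k:p[k] for k in ["frame","camera_matrix","position","rotation"]})
for n,z in [("collar",.043),("housing",.023),("heat_sink",.005)]:
    for d in ctrl.tip_of(p,n)[:1]: print(n,d["score"],np.round(d["centre"],1),np.round(at(p,d["centre"],z),4))
E
```

```text
t 12.6 tcp [ 0.368  -0.087   0.1987] jaw yaw -130.09 ydown [ 6.e-04 -0.e+00 -1.e+00] q [ 0.2  -0.03 -0.58  0.   -1.02  0.67] w 0.0873
shift tool xyz [-0.0634  0.1542 -0.0083]
turn about tool y (deg) -0.09
rotvec tool deg [ 0.02 -0.09 -0.03] shift after turn [-0.0635  0.1542 -0.0083]
crop origin 41 168
collar 0.69 [118.5 245.8] [ 0.4244 -0.1225  0.043 ]
housing 0.67 [119.5 248.6] [ 0.4219 -0.1239  0.023 ]
heat_sink 0.67 [176.4 490. ] [ 0.1699 -0.3135  0.005 ]
```

View pics/w6.png

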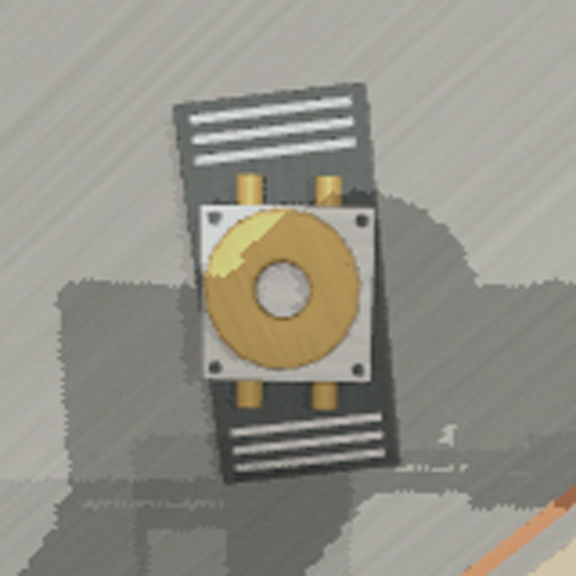

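```bash
python3 - <<'E'
from h import *
p=dict(np.load("w6.npz"))
f=lambda u,v,z: at(p,(v/3.6+41-.5,u/3.6+168-.5),z)[:2]
print("collar",np.mean([f(u,v,.057) for u,v in [(205,289),(361,289),(283,209),(283,369)]],0), f(283,290,.057))
def quad(pts,z):
    w=np.array([f(*q,z) for q in pts]); c=w.mean(0)
    e=[np.degrees(np.arctan2(*(w[(i+1)%4]-w[i])[::-1])) for i in range(4)]
    print(np.round(c,4),np.round(e,1))
quad([(200,207),(376,207),(370,382),(207,379)],.043)
quad([(175,106),(365,83),(399,465),(224,483)],.023)
E
```

```text
collar [ 0.42194554 -0.12136578] [ 0.42188903 -0.12131703]
[ 0.4199 -0.1212] [-130.1  138.7   48.8  -39.2]
[ 0.4201 -0.1221] [-123.7  146.1   55.8  -34. ]
```

>>> apply_moves([
  [-0.032,0.03,-0.004,0,0,0],
  [-0.031,0.04,-0.0043,0,0,0],
  [0,0.04,0,0,0,0],
  [0,0.025,0,0,0,0],
  [0,0,0,0,0,0],
  [0,0,0,0,0,0],
  [0,0,0,0,0,0],
])

```text
t: 13.5
tcp_pos: [0.4218, -0.1206, 0.0656]
tool_rot: [-0.241, 0.243, 0.665, -0.664]
force: [-0.4, 0.2, -0.1]
gripper_width: 0.0868
```

```bash
python3 -c "
from h import *
go(0.422,-0.1213,0.0455,50)"
```

```text
t 13.5 tcp [ 0.4218 -0.1206  0.0656] jaw yaw -130.04 ydown [ 3.3e-03 -1.0e-04 -1.0e+00] q [ 0.09  0.27 -0.64  0.   -0.66  0.78] w 0.0868
shift tool xyz [-0.0005  0.0201  0.0005]
turn about tool y (deg) -0.04
rotvec tool deg [ 0.12 -0.04 -0.15] shift after turn [-0.0006  0.0201  0.0004]
```

>>> apply_moves([
  [0,0.01,0,0,0,0],
  [0,0.008,0,0,0,0],
  [0,0,0,0,0,0],
  [0,0,0,0,0,0],
  [0,0,0,0,0,0],
])

```text
t: 14.0
tcp_pos: [0.4205, -0.1208, 0.0463]
tool_rot: [-0.242, 0.243, 0.664, -0.664]
force: [-0.4, 0.1, 0.1]
gripper_width: 0.087
```

>>> apply_moves([
  [-0.0012,0.0008,0,0,0,0],
  [0,0,0,0,0,0],
  [0,0,0,0,0,0],
  [0,0,0,0,0,0],
  [0,0,0,0,0,0],
  [0,0,0,0,0,0],
  [0,0,0,0,0,0],
  [0,0,0,0,0,0],
  [0,0,0,0,0,0],
  [0,0,0,0,0,0],
], gripper=0, newtons=25)

```text
t: 15.0
tcp_pos: [0.4213, -0.1216, 0.0453]
tool_rot: [-0.242, 0.243, 0.664, -0.664]
force: [0.9, 0.8, 0.3]
gripper_width: 0.0451
```

>>> apply_moves([
  [0,-0.003,0,0,0,0],
  [0,-0.01,0,0,0,0],
  [0,-0.02,0,0,0,0],
  [0,-0.03,0,0,0,0],
  [0,-0.03,0,0,0,0],
  [0,-0.03,0,0,0,0],
  [0,0,0,0,0,0],
  [0,0,0,0,0,0],
])

```text
t: 15.8
tcp_pos: [0.4209, -0.1214, 0.1689]
tool_rot: [-0.242, 0.243, 0.665, -0.664]
force: [0.5, -0.1, -2.1]
gripper_width: 0.045
```

```bash
python3 - <<'E'
from h import *
print(ctrl.observe()["force"])
# aim so that collar pad lies ahead
go(0.431-0.094*0.766,0.135+0.094*0.643,0.155)
p=ctrl.get_image("wrist"); save(p,"w7.png")
E
```

```text
[ 0.47596626 -0.14271922 -2.08145983]
t 15.8 tcp [ 0.4209 -0.1214  0.1689] jaw yaw -130.13 ydown [ 1.3e-03  7.0e-04 -1.0e+00] q [ 0.09  0.12 -0.51 -0.   -0.95  0.78] w 0.045
shift tool xyz [ 0.2516  0.0141 -0.2024]
```

View pics/w7.png

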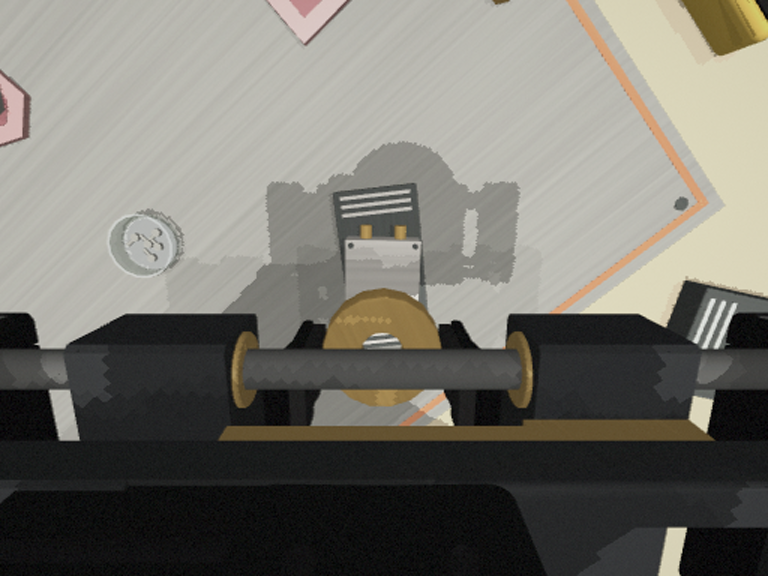

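>>> apply_moves([
  [0.0224,0.005,-0.0289,0,0,0],
  [0.0224,0.005,-0.0289,0,0,0],
  [0.0224,0.005,-0.0289,0,0,0],
  [0.0224,0.005,-0.0289,0,0,0],
  [0.0224,0.005,-0.0289,0,0,0],
  [0.0224,0.005,-0.0289,0,0,0],
  [0.0225,0.005,-0.0291,0,0,0],
  [0,0.03,0,0,0,0],
  [0,0.03,0,0,0,0],
  [0,0.03,0,0,0,0],
  [0,0.013,0,0,0,0],
  [0,0,0,0,0,0],
  [0,0,0,0,0,0],
  [0,0,0,0,0,0],
])

```text
t: 17.25
tcp_pos: [0.4321, 0.1347, 0.0309]
tool_rot: [-0.242, 0.243, 0.665, -0.664]
force: [-0.7, 0.0, -1.1]
gripper_width: 0.0455
```

```bash
python3 - <<'E'
from h import *
go(0.4315,0.1345,0.0133)
print(ctrl.observe()["force"])
t=ctrl.get_image("top")
for o in pads(t): print(np.round(o,3))
E
```

```text
t 17.25 tcp [0.4321 0.1347 0.0309] jaw yaw -130.09 ydown [ 1.e-03  6.e-04 -1.e+00] q [ 0.66  0.35 -0.65  0.   -0.57  0.21] w 0.0455
shift tool xyz [0.0004 0.0176 0.0005]
[-0.68572835  0.04231973 -1.11262129]
[ 3.52000e-01 -6.02000e-01  1.20045e+02  5.63760e+01 -6.41220e+01
  2.13306e+02  3.74259e+02]
[  0.621   0.225  69.872  54.902 -62.622 140.203 134.271]
[ 6.21000e-01 -2.53000e-01  1.19964e+02  6.23890e+01  8.92950e+01
  1.38885e+02  2.69938e+02]
```

Lower to about 1 mm above, then feel for contact.

>>> apply_moves([
  [0,0.008,0,0,0,0],
  [0,0.006,0,0,0,0],
  [0,0.002,0,0,0,0],
  [0,0,0,0,0,0],
  [0,0,0,0,0,0],
])

```text
t: 17.8
tcp_pos: [0.4317, 0.1344, 0.0143]
tool_rot: [0.242, -0.242, -0.664, 0.664]
force: [0.5, -0.7, -2.2]
gripper_width: 0.0454
```

>>> apply_moves([
  [0,0.0015,0,0,0,0],
  [0,0,0,0,0,0],
  [0,0,0,0,0,0],
])

```text
t: 18.1
tcp_pos: [0.432, 0.1346, 0.0133]
tool_rot: [-0.242, 0.243, 0.665, -0.664]
force: [-1.0, -0.8, 4.4]
gripper_width: 0.0452
```

>>> apply_moves([
  [0,0,0,0,0,0],
  [0,0,0,0,0,0],
  [0,0,0,0,0,0],
  [0,0,0,0,0,0],
  [0,0,0,0,0,0],
  [0,0,0,0,0,0],
  [0,0,0,0,0,0],
  [0,-0.01,0,0,0,0],
  [0,-0.04,0,0,0,0],
  [0,-0.05,0,0,0,0],
  [0,-0.05,0,0,0,0],
  [-0.0157,-0.03,0.0351,0,0,0],
  [-0.0157,-0.006,0.0351,0,0,0],
  [-0.0157,0,0.0351,0,0,0],
  [-0.0157,0,0.0351,0,0,0],
  [-0.0157,0,0.0351,0,0,0],
  [-0.0154,0,0.0352,0,0,0],
  [0,0,0,0,0,0],
  [0,0,0,0,0,0],
  [0,0,0,0,0,0],
], gripper=1)

```text
t: 20.1
tcp_pos: [0.3681, -0.0869, 0.1993]
tool_rot: [-0.242, 0.243, 0.665, -0.664]
force: [0.5, 0.3, -0.6]
gripper_width: 0.0871
```

```bash
python3 - <<'E'
from h import *
p=ctrl.get_image("wrist")
go(0.42,-0.1212,0.0255,50)
r,c=proj(p,(0.42,-0.123,0.04)); r,c=int(r),int(c); print("crop origin",r-80,c-80)
np.savez("w8.npz",**{k:p[k] for k in ["frame","camera_matrix","position","rotation"]})
a=p["frame"][r-80:r+80,c-80:c+80]
t=ctrl.get_image("top"); s=ctrl.get_image("scene")
r1,c1=map(int,proj(s,(0.432,.1345,.02))); b=s["frame"][r1-40:r1+40,c1-40:c1+40]
r2,c2=map(int,proj(s,(0.69,.0165,.02))); b2=s["frame"][r2-40:r2+40,c2-40:c2+40]
im=np.hstack([cv2.resize(a,(576,576),interpolation=2),np.vstack([cv2.resize(x,(220,288),interpolation=2) for x in (b,b2)])])
cv2.imwrite("pics/w8.png",im[:,:,::-1])
for n,z in [("nut",.011),("collar",.011),("pad_collar",.005)]:
  for q,l in((t,"top"),(s,"scene")):
    for d in ctrl.tip_of(q,n)[:1]: print(l,n,d["score"],np.round(at(q,d["centre"],z),4))
E
```

```text
t 20.15 tcp [ 0.3681 -0.0866  0.1991] jaw yaw -130.03 ydown [ 6.e-04  1.e-04 -1.e+00] q [ 0.21 -0.03 -0.58  0.   -1.02  0.67] w 0.087
shift tool xyz [-0.0619  0.1737 -0.0068]
turn about tool y (deg) -0.03
rotvec tool deg [ 0.03 -0.03 -0.02] shift after turn [-0.062   0.1736 -0.0069]
crop origin 41 169
top nut 0.61 [0.693  0.0148 0.011 ]
scene nut 0.46 [0.6855 0.0232 0.011 ]
scene collar 0.77 [0.4284 0.1292 0.011 ]
scene pad_collar 0.74 [0.4377 0.1336 0.005 ]
```

View pics/w8.png

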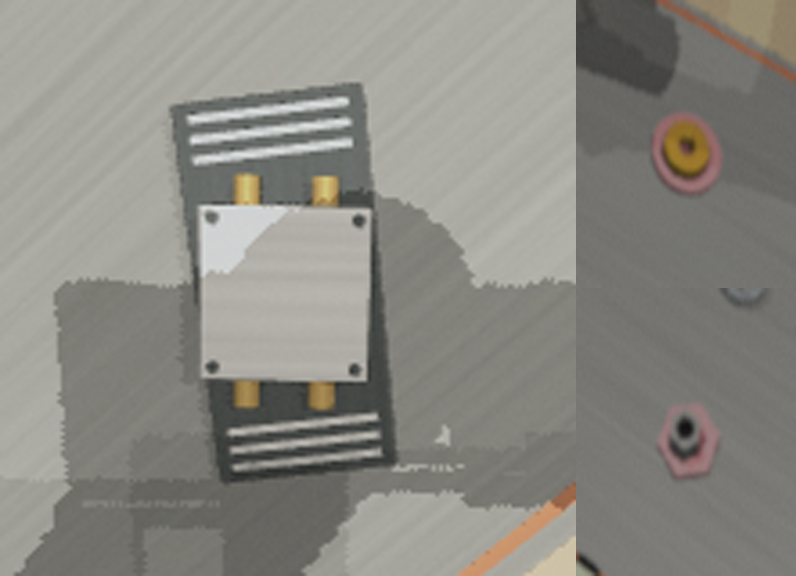

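>>> apply_moves([
  [-0.031,0.03,-0.0034,0,0,0],
  [-0.031,0.04,-0.0034,0,0,0],
  [0,0.04,0,0,0,0],
  [0,0.04,0,0,0,0],
  [0,0.012,0,0,0,0],
  [0,0,0,0,0,0],
  [0,0,0,0,0,0],
  [0,0,0,0,0,0],
  [0,0,0,0,0,0],
])

```text
t: 21.45
tcp_pos: [0.4202, -0.1216, 0.0386]
tool_rot: [-0.241, 0.243, 0.665, -0.664]
force: [-0.6, -1.0, 0.1]
gripper_width: 0.0873
```

```bash
python3 -c "
from h import *
go(0.42,-0.1212,0.0255,50)"
```

```text
t 21.45 tcp [ 0.4202 -0.1216  0.0386] jaw yaw -130.09 ydown [ 3.2e-03  2.0e-04 -1.0e+00] q [ 0.09  0.31 -0.68  0.   -0.58  0.78] w 0.0873
shift tool xyz [ 0.0005  0.0131 -0.0002]
turn about tool y (deg) -0.09
rotvec tool deg [ 0.13 -0.09 -0.13] shift after turn [ 0.0004  0.0131 -0.0002]
```

>>> apply_moves([
  [0,0.008,0,0,0,0],
  [0,0.005,0,0,0,0],
  [0,0,0,0,0,0],
  [0,0,0,0,0,0],
  [0,0,0,0,0,0],
])

```text
t: 21.95
tcp_pos: [0.4193, -0.1218, 0.0244]
tool_rot: [0.242, -0.242, -0.664, 0.664]
force: [0.3, 1.2, 0.6]
gripper_width: 0.0872
```

>>> apply_moves([
  [0,0,0,0,0,0],
  [0,0,0,0,0,0],
  [0,0,0,0,0,0],
  [0,0,0,0,0,0],
  [0,0,0,0,0,0],
  [0,0,0,0,0,0],
  [0,0,0,0,0,0],
  [0,0,0,0,0,0],
  [0,0,0,0,0,0],
], gripper=0, newtons=25)

```text
t: 22.85
tcp_pos: [0.4193, -0.1217, 0.0244]
tool_rot: [-0.242, 0.242, 0.664, -0.664]
force: [0.4, 0.4, 0.6]
gripper_width: 0.052
```

>>> apply_moves([
  [0,-0.003,0,0,0,0],
  [0,-0.01,0,0,0,0],
  [0,-0.02,0,0,0,0],
  [0,-0.03,0,0,0,0],
  [0,-0.03,0,0,0,0],
  [0,-0.03,0,0,0,0],
  [0,0,0,0,0,0],
  [0,0,0,0,0,0],
])

```text
t: 23.65
tcp_pos: [0.419, -0.1216, 0.1482]
tool_rot: [-0.242, 0.243, 0.665, -0.664]
force: [-0.2, 0.7, -1.9]
gripper_width: 0.0518
```

```bash
python3 - <<'E'
from h import *
# housing pad x axis -63 => jaw (y) 27 / -153
go(0.6205,0.225,0.15,27)
p=ctrl.get_image("wrist"); save(p,"w9.png")
E
```

```text
t 23.65 tcp [ 0.419  -0.1216  0.1482] jaw yaw -130.13 ydown [ 1.8e-03  7.0e-04 -1.0e+00] q [ 0.09  0.14 -0.54 -0.   -0.89  0.78] w 0.0518
shift tool xyz [ 0.0693 -0.0012 -0.3949]
turn about tool y (deg) 22.87
rotvec tool deg [ 0.11 22.87 -0.04] shift after turn [ 0.2174 -0.0018 -0.3369]
```

View pics/w9.png

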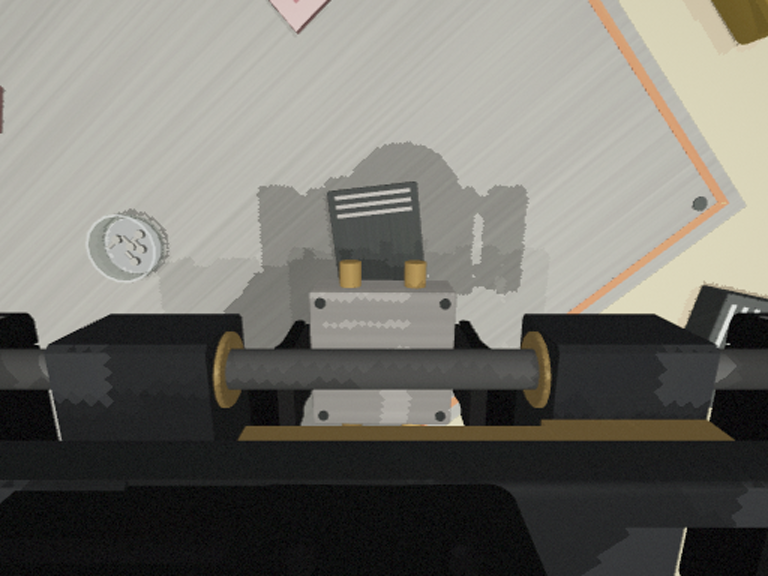

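>>> apply_moves([
  [0.007,0,-0.0395,0,0,0],
  [0.007,0,-0.0395,0,0,0],
  [0.007,0,-0.0395,0,0,0],
  [0.007,0,-0.0395,0,0,0],
  [0.007,0,-0.0395,0,0,0],
  [0.007,0,-0.0395,0,0,0],
  [0.007,0,-0.0395,0,0,0],
  [0.007,0,-0.0395,0,0,0],
  [0.007,0,-0.0395,0,0,0],
  [0.007,0,-0.0395,0,0,0],
  [0,0.02,0,0,7.73,0],
  [0,0.03,0,0,7.73,0],
  [0,0.03,0,0,7.73,0],
  [0,0.03,0,0,0,0],
  [0,0,0,0,0,0],
  [0,0,0,0,0,0],
  [0,0,0,0,0,0],
])

```text
t: 25.4
tcp_pos: [0.6212, 0.2259, 0.0388]
tool_rot: [-0.37, 0.371, 0.603, -0.601]
force: [-0.4, 0.3, -0.7]
gripper_width: 0.0519
```

```bash
python3 - <<'E'
from h import *
go(0.6205,0.225,0.0125,26.7)
print(ctrl.observe()["force"])
E
```

```text
t 25.4 tcp [0.6212 0.2259 0.0388] jaw yaw -153.26 ydown [ 2.3e-03  8.0e-04 -1.0e+00] q [ 0.59  0.61 -0.11  0.   -0.85 -0.13] w 0.0519
shift tool xyz [-0.0005  0.0263  0.0011]
turn about tool y (deg) 0.04
rotvec tool deg [ 0.14  0.04 -0.02] shift after turn [-0.0005  0.0263  0.001 ]
[-0.40106041  0.32950644 -0.72300825]
```

Housing bottom was 1.4 mm below TCP at grasp (TCP 0.0244, bottom 0.023), so contact should come at TCP about 0.0124.

>>> apply_moves([
  [0,0.01,0.001,0,0,0],
  [0,0.008,0,0,0,0],
  [0,0.005,0,0,0,0],
  [0,0,0,0,0,0],
  [0,0,0,0,0,0],
  [0,0,0,0,0,0],
])

```text
t: 26.0
tcp_pos: [0.6195, 0.2252, 0.0147]
tool_rot: [-0.371, 0.371, 0.602, -0.602]
force: [-0.1, 0.2, -2.0]
gripper_width: 0.0516
```

>>> apply_moves([
  [0,0.002,0,0,0,0],
  [0,0,0,0,0,0],
  [0,0,0,0,0,0],
])

```text
t: 26.3
tcp_pos: [0.6193, 0.2251, 0.0125]
tool_rot: [-0.371, 0.371, 0.602, -0.602]
force: [0.7, -0.1, -0.8]
gripper_width: 0.0517
```

>>> apply_moves([
  [0,0.001,0,0,0,0],
  [0,0,0,0,0,0],
  [0,0,0,0,0,0],
])

```text
t: 26.6
tcp_pos: [0.6193, 0.2251, 0.0125]
tool_rot: [-0.371, 0.371, 0.602, -0.602]
force: [-2.8, -0.7, 5.2]
gripper_width: 0.0514
```

>>> apply_moves([
  [0,0,0,0,0,0],
  [0,0,0,0,0,0],
  [0,0,0,0,0,0],
  [0,0,0,0,0,0],
  [0,0,0,0,0,0],
  [0,0,0,0,0,0],
  [0,-0.01,0,0,0,0],
  [0,-0.04,0,0,0,0],
  [0,-0.05,0,0,0,0],
  [0,-0.05,0,0,0,0],
  [0,-0.037,0,0,0,0],
], gripper=1)

```text
t: 27.7
tcp_pos: [0.62, 0.2252, 0.2032]
tool_rot: [-0.37, 0.372, 0.603, -0.601]
force: [0.6, 0.7, 1.3]
gripper_width: 0.0876
```

>>> apply_moves([
  [-0.0183,0,0.0405,0,0,0],
  [-0.0183,0,0.0405,0,0,0],
  [-0.0183,0,0.0405,0,0,0],
  [-0.0183,0,0.0405,0,0,0],
  [-0.0183,0,0.0405,0,0,0],
  [-0.0183,0,0.0405,0,0,0],
  [-0.0183,0,0.0405,0,0,0],
  [-0.0183,0,0.0405,0,0,0],
  [-0.0183,0,0.0405,0,0,0],
  [0,0,0,0,-7.25,0],
  [0,0,0,0,-7.25,0],
  [0,0,0,0,-7.25,0],
  [0,0,0,0,-7.25,0],
  [0,0,0,0,0,0],
  [0,0,0,0,0,0],
])

```text
t: 29.2
tcp_pos: [0.3675, -0.0859, 0.1988]
tool_rot: [-0.209, 0.21, 0.676, -0.675]
force: [-0.4, 0.2, -0.7]
gripper_width: 0.0869
```

```bash
python3 - <<'E'
from h import *
p=ctrl.get_image("wrist")
go(0.4203,-0.1222,0.008,55.7)
r,c=proj(p,(0.42,-0.122,0.02)); r,c=int(r),int(c); print("crop origin",r-80,c-80)
np.savez("w10.npz",**{k:p[k] for k in ["frame","camera_matrix","position","rotation"]})
a=p["frame"][r-80:r+80,c-80:c+80]
t=ctrl.get_image("top"); s=ctrl.get_image("scene")
def cr(q,X):
    r1,c1=map(int,proj(q,X)); return cv2.resize(q["frame"][r1-36:r1+36,c1-28:c1+28],(220,288),interpolation=2)
X=(0.62,.225,.02)
im=np.hstack([cv2.resize(a,(576,576),interpolation=2),np.vstack([cr(s,X),cr(t,X)])])
cv2.imwrite("pics/w10.png",im[:,:,::-1])
for q,l in((t,"top"),(s,"scene")):
    for d in ctrl.tip_of(q,"housing")[:1]: print(l,d["score"],np.round(at(q,d["centre"],.011),4))
E
```

```text
t 29.25 tcp [ 0.3676 -0.0859  0.1987] jaw yaw -124.42 ydown [ 6.e-04  1.e-04 -1.e+00] q [ 0.21 -0.03 -0.58 -0.   -1.02  0.76] w 0.0871
shift tool xyz [-0.0639  0.1907  0.0002]
turn about tool y (deg) -0.12
rotvec tool deg [ 0.02 -0.12 -0.02] shift after turn [-0.064   0.1907  0.0002]
crop origin 40 174
top 0.56 [0.6234 0.2251 0.011 ]
scene 0.94 [0.6173 0.2193 0.011 ]
```

View pics/w10.png

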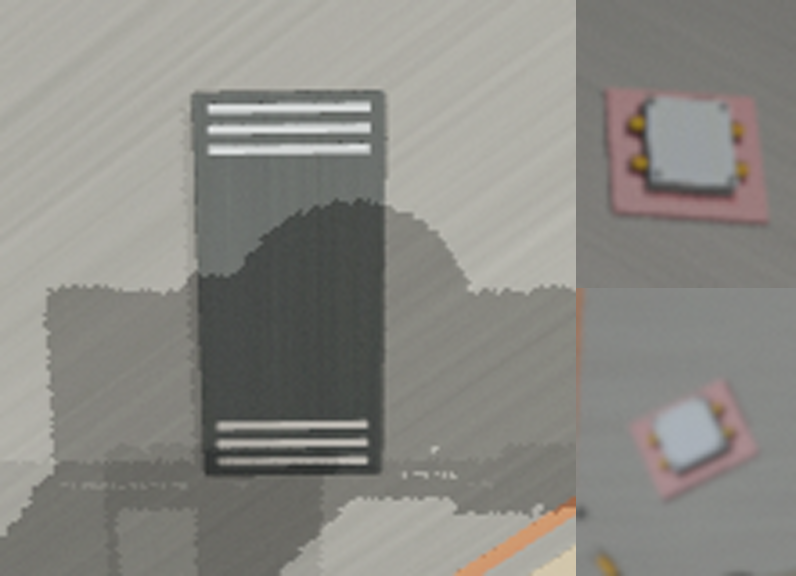

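>>> apply_moves([
  [-0.032,0.03,0,0,0,0],
  [-0.032,0.04,0,0,0,0],
  [0,0.04,0,0,0,0],
  [0,0.04,0,0,0,0],
  [0,0.028,0,0,0,0],
  [0,0,0,0,0,0],
  [0,0,0,0,0,0],
  [0,0,0,0,0,0],
  [0,0,0,0,0,0],
  [0,0,0,0,0,0],
])

```text
t: 30.45
tcp_pos: [0.4208, -0.1214, 0.0227]
tool_rot: [-0.207, 0.209, 0.676, -0.675]
force: [-0.2, -0.1, -0.7]
gripper_width: 0.087
```

```bash
python3 - <<'E'
from h import *
go(0.4203,-0.1222,0.0085,55.7)
E
```

```text
t 30.45 tcp [ 0.4208 -0.1214  0.0227] jaw yaw -124.28 ydown [ 3.2e-03  2.0e-04 -1.0e+00] q [ 0.09  0.35 -0.69  0.   -0.53  0.88] w 0.087
shift tool xyz [-0.      0.0142  0.0009]
turn about tool y (deg) 0.02
rotvec tool deg [ 0.11  0.02 -0.14] shift after turn [-0.0001  0.0142  0.0009]
```

>>> apply_moves([
  [0,0.008,0.0005,0,0,0],
  [0,0.005,0,0,0,0],
  [0,0,0,0,0,0],
  [0,0,0,0,0,0],
  [0,0,0,0,0,0],
  [0,0,0,0,0,0],
])

```text
t: 31.05
tcp_pos: [0.4197, -0.122, 0.0084]
tool_rot: [-0.208, 0.209, 0.676, -0.676]
force: [0.5, 0.2, 0.1]
gripper_width: 0.0876
```

>>> apply_moves([
  [0,0,0,0,0,0],
  [0,0,0,0,0,0],
  [0,0,0,0,0,0],
  [0,0,0,0,0,0],
  [0,0,0,0,0,0],
  [0,0,0,0,0,0],
  [0,0,0,0,0,0],
  [0,0,0,0,0,0],
  [0,0,0,0,0,0],
], gripper=0, newtons=35)

```text
t: 31.95
tcp_pos: [0.4196, -0.1219, 0.0084]
tool_rot: [-0.208, 0.209, 0.676, -0.676]
force: [0.8, 0.4, 0.2]
gripper_width: 0.0601
```

>>> apply_moves([
  [0,-0.003,0,0,0,0],
  [0,-0.01,0,0,0,0],
  [0,-0.02,0,0,0,0],
  [0,-0.03,0,0,0,0],
  [0,-0.03,0,0,0,0],
  [0,-0.03,0,0,0,0],
  [0,0,0,0,0,0],
  [0,0,0,0,0,0],
])

```text
t: 32.75
tcp_pos: [0.4191, -0.1218, 0.1317]
tool_rot: [-0.208, 0.209, 0.676, -0.675]
force: [-0.2, 0.2, -3.5]
gripper_width: 0.0598
```

```bash
python3 - <<'E'
from h import *
go(0.621,-0.2515,0.13,0.5)
p=ctrl.get_image("wrist"); save(p,"w11.png")
E
```

```text
t 32.75 tcp [ 0.4191 -0.1218  0.1317] jaw yaw -124.33 ydown [ 9.e-04  8.e-04 -1.e+00] q [ 0.09  0.16 -0.56 -0.   -0.84  0.88] w 0.0598
shift tool xyz [-0.2399  0.0018 -0.0068]
turn about tool y (deg) 55.17
rotvec tool deg [7.000e-02 5.517e+01 1.000e-02] shift after turn [-0.1314  0.0017 -0.2008]
```

View pics/w11.png

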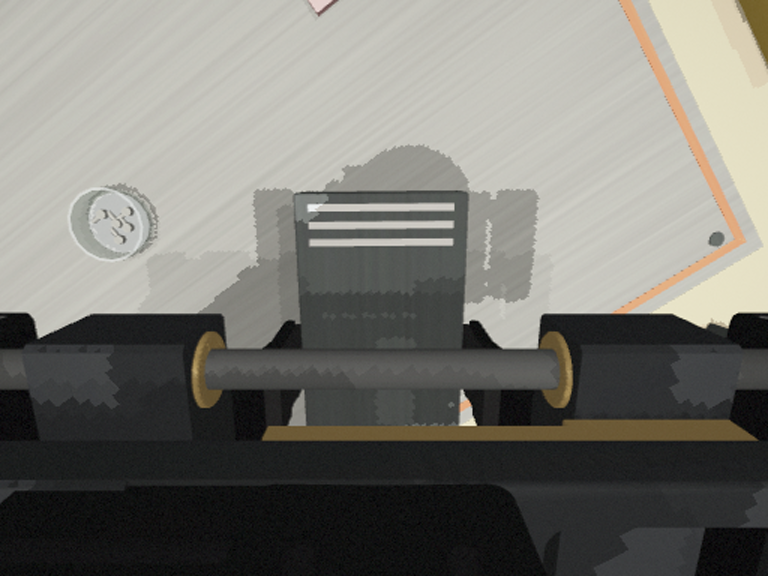

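>>> apply_moves([
  [-0.02,0,-0.0012,0,0,0],
  [-0.04,0,-0.0012,0,0,0],
  [-0.04,0,-0.0012,0,0,0],
  [-0.04,0,-0.0012,0,0,0],
  [-0.04,0,-0.001,0,0,0],
  [-0.04,0,-0.001,0,0,0],
  [-0.02,0,0,0,0,0],
  [0,0,0,0,7.88,0],
  [0,0,0,0,7.88,0],
  [0,0,0,0,7.88,0],
  [0,0,0,0,7.88,0],
  [0,0,0,0,7.88,0],
  [0,0,0,0,7.88,0],
  [0,0,0,0,7.88,0],
  [0,0.03,0,0,0,0],
  [0,0.03,0,0,0,0],
  [0,0.03,0,0,0,0],
  [0,0,0,0,0,0],
  [0,0,0,0,0,0],
  [0,0,0,0,0,0],
])

```text
t: 34.8
tcp_pos: [0.6228, -0.2519, 0.0425]
tool_rot: [-0.497, 0.498, 0.503, -0.502]
force: [-0.4, 0.1, -2.2]
gripper_width: 0.0596
```

```bash
python3 - <<'E'
from h import *
go(0.621,-0.2515,0.0145,0.5)
print(ctrl.observe()["force"])
E
```

```text
t 34.8 tcp [ 0.6228 -0.2519  0.0425] jaw yaw -179.42 ydown [ 2.e-03 -9.e-04 -1.e+00] q [-0.14  0.62 -0.08  0.   -0.87  0.15] w 0.0596
shift tool xyz [0.0004 0.028  0.0018]
turn about tool y (deg) 0.08
rotvec tool deg [ 0.12  0.08 -0.05] shift after turn [0.0004 0.028  0.0018]
[-0.36609288  0.13143611 -2.23639083]
```

>>> apply_moves([
  [0,0.012,0.0005,0,0,0],
  [0,0.008,0,0,0,0],
  [0,0.005,0,0,0,0],
  [0,0,0,0,0,0],
  [0,0,0,0,0,0],
  [0,0,0,0,0,0],
])

```text
t: 35.4
tcp_pos: [0.6215, -0.2517, 0.0167]
tool_rot: [-0.497, 0.498, 0.503, -0.502]
force: [-0.1, -0.7, -2.8]
gripper_width: 0.0596
```

>>> apply_moves([
  [0,0.0015,0,0,0,0],
  [0,0,0,0,0,0],
  [0,0,0,0,0,0],
])

```text
t: 35.7
tcp_pos: [0.6212, -0.2516, 0.0149]
tool_rot: [-0.498, 0.498, 0.502, -0.502]
force: [-0.1, -0.2, -2.5]
gripper_width: 0.0597
```

>>> apply_moves([
  [0,0.001,0,0,0,0],
  [0,0,0,0,0,0],
  [0,0,0,0,0,0],
])

```text
t: 36.0
tcp_pos: [0.6214, -0.2516, 0.0145]
tool_rot: [-0.497, 0.498, 0.503, -0.502]
force: [-1.7, -0.5, 1.2]
gripper_width: 0.0599
```

Contact at the expected height (0.0145). I release, rise and back off toward the base.

>>> apply_moves([
  [0,0,0,0,0,0],
  [0,0,0,0,0,0],
  [0,0,0,0,0,0],
  [0,0,0,0,0,0],
  [0,0,0,0,0,0],
  [0,0,0,0,0,0],
  [0,-0.01,0,0,0,0],
  [0,-0.03,0,0,0,0],
  [0,-0.05,0,0,0,0],
  [0,-0.05,0,0,0,0],
  [0,-0.05,0,0,0,0],
  [0,0,0.04,0,0,0],
  [0,0,0.04,0,0,0],
  [0,0,0.04,0,0,0],
  [0,0,0.04,0,0,0],
  [0,0,0.02,0,0,0],
  [0,0,0,0,0,0],
  [0,0,0,0,0,0],
  [0,0,0,0,0,0],
], gripper=1)

```text
t: 37.9
tcp_pos: [0.4423, -0.2534, 0.2043]
tool_rot: [-0.497, 0.498, 0.503, -0.502]
force: [0.3, -0.6, -0.4]
gripper_width: 0.0871
```

```bash
python3 - <<'E'
from h import *
o=ctrl.observe(); print(o["t"],o["tcp_pos"],o["force"])
s=ctrl.get_image("scene"); t=ctrl.get_image("top")
for n,z in [("nut",.011),("collar",.011),("housing",.011),("heat_sink",.011),("dish",.005),("meter",0.)]:
  for q,l in((t,"top"),(s,"scene")):
    print(l,n,[(round(d["score"],2),np.round(at(q,d["centre"],z)[:2],3).tolist()) for d in ctrl.tip_of(q,n)[:3]])
a=cv2.resize(s["frame"][150:360,140:410],None,fx=1.45,fy=1.45*1,interpolation=2); b=cv2.resize(t["frame"][85:240,90:345],(a.shape[1],238),interpolation=2)
cv2.imwrite("pics/fin.png",np.vstack([a,b])[:,:,::-1])
E
```

```text
37.9 [ 0.44233973 -0.25343005  0.20427194] [ 0.29216292 -0.60290533 -0.42378034]
top nut []
scene nut [(0.43, [0.689, 0.019])]
top collar [(0.54, [0.468, -0.435]), (0.4, [0.448, 0.125])]
scene collar [(0.52, [0.43, 0.134])]
top housing [(0.75, [0.615, 0.22])]
scene housing [(0.82, [0.618, 0.221]), (0.55, [0.432, 0.133])]
top heat_sink [(0.77, [0.164, -0.313]), (0.71, [0.34, -0.592])]
scene heat_sink [(0.9, [0.191, -0.3]), (0.7, [0.361, -0.609]), (0.57, [0.62, -0.256])]
top dish []
scene dish [(0.7, [0.547, -0.004])]
top meter [(0.76, [0.469, -0.431])]
scene meter [(0.55, [0.607, -0.261])]
```

View pics/fin.png

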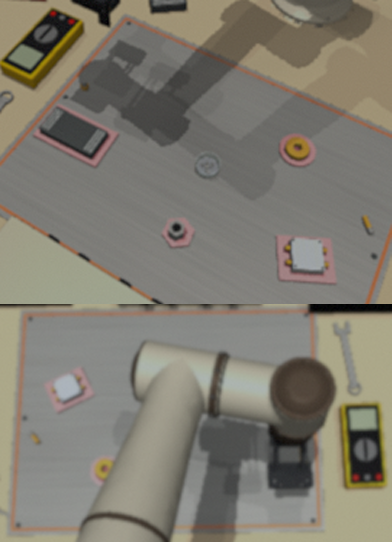

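```bash
python3 -c "
from plant import ctrl
print(ctrl.close_job())"
```

```text
the job is handed in; nothing more can be done
None
```

I took the stack apart from the top down and set the nut, collar, housing and heat sink on their own pads. The job was handed in at about t = 38 s of the 120 s allowed; it reported no verdict.

**Placing:** Each piece was lowered until the wrist force showed contact, then released, and the gripper ended clear of everything.

**Final scene picture:** All four pieces lie flat on their pads, with the housing and heat sink square with their pads. The dish and meter appear where they started.

**Positions:** In the final scene picture, the networks put the pieces within about 6 mm of my pad estimates:

| Piece | Placed at (x, y) | Pad estimate (x, y) |
|---|---|---|
| Nut | (0.689, 0.019) | (0.690, 0.017) |
| Collar | (0.430, 0.134) | (0.432, 0.135) |
| Housing | (0.618, 0.221) | (0.621, 0.225) |
| Heat sink | (0.620, −0.256) | (0.621, −0.252) |

**Checks that failed or disagreed:**
- I began lifting the nut before the fingers had fully closed, so it sat about 4–5 mm low in the grip. Lowering it by contact force took care of that.
- In the final top view the arm hid the nut, the dish and the heat sink pad. There the network put the collar on the meter, with a second guess near its true place, and found only the look-alike heat sinks. The scene view confirmed those pieces and the dish.
- In that scene view the network put the meter at the heat sink (score 0.55). The top view found it at (0.469, −0.431), against (0.466, −0.438) at the start.

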